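# Reset the jar stop under the mill outlet and bring up the small jar

### The arm

A 6-joint arm with a two-finger parallel gripper is mounted at the origin on the work surface. World frame = base frame: x ahead of the robot, y to its left, z up, the work surface at z = 0. Lengths are in m, angles in rad, forces in N, time in s.
With the tool pointing down it reaches from about 0.3 to 0.875 m from the base axis. Payload 6.4 kg.
Tool frame: the origin (TCP) lies midway between the tips of the shut fingers; the grasp point (between the pads) lies 19 mm behind it; z points along the fingers, y is the line along which they close (so a half turn about z gives the same grasp; the last joint's range is limited). The gripper opens to 85 mm and grips with 20 to 120 N. Pads are 22 mm wide; open, the fingers measure 114 mm over their backs; the gripper's body (76 mm by 85 mm) begins 54 mm behind the grasp point. The pads swing forward as they close: fully open they stand 13 mm farther back than shut.
Start: joints at [1.042, 0.181, 1.607, -0, 1.354, -0.206], TCP at [0.182, 0.545, 0.231] pointing down, gripper open.
Joint ranges: [-2.99, 2.99], [-0.89, 2.07], [0.3, 2.58], [-1.14, 4.28], [0, 2.63], [-3.12, 3.12]. Speed limits (rad/s): [2.57, 2.57, 3.01, 3.14, 3.14, 3.14].

### API

Orientations are given as [roll, pitch, yaw] about the fixed x, y, z axes, in that order (R = Rz(yaw) Ry(pitch) Rx(roll)).
In Python, from rig import env, vision gives the robot as it stands. The module is installed in compiled form; this text tells all that it offers.
- The arm moves only by the tool step_arm, never from a script. Its argument "commands" is a list of rows, each a list of 3 entries, a list of its own where there are three numbers: the shift along the tool's x, y, z as a fraction of full scale, then the turn, a rotation vector about the tool's x, y, z as a fraction of full scale, then the opening, from 0 (shut) to 1 (fully open). In form: [[[tx, ty, tz], [ax, ay, az], hand], ...]. A call has exactly 10 rows; each row is the pose to reach, as a shift and turn from the pose commanded when the call began, along the tool's axes at that moment; what a row does not reach only later rows make up. Full scale, the value 1, is 25 cm for a shift and 90 degrees for a turn. A row lasts 1/10 s, in which the tool goes at most 50 mm and 8.59 degrees, less where a joint would pass 70% of its speed; a pose out of reach is approached as far as the arm can. A call with a number of a shift or a turn outside -1 to 1 is refused whole. A call with a gripper value outside its range is refused whole. The fingers move at their own pace and stop on an object; "grip_force" is the grip in N (left out, the last holds). Time passes only in rows, so rows that repeat a pose let the fingers close, or fill a call up. It gives the time, the measured TCP pose, the force, the opening and the grip force at its end, in the units of the state.
- env.state(): the state, without advancing time (a new reading comes with each control period).
- vision.snapshot(name): name is "scene" or "top"; returns a dict with "img" (400x640x3 uint8, red, green, blue), "depth" (400x640 float32, m along the optical axis (not along the pixel's ray), 0 where there is no reading), "K" (3x3 intrinsics, pixels), "eye" and "attitude" of the camera in the world. Camera axes: x right, y down, z forward; pixel columns grow to the right and rows downward; lengths in m; the calibration is good to about 2 mm. A picture is of the moment at which its call begins.
- env.finish_job(): hands the job in; it is judged then, once.
The state is a dict: "time": time; "joint_pos": joint angles; "joint_vel": joint speeds; "joint_efforts": joint torques, N m; "ee_pos": TCP position; "eef_rot": TCP orientation; "contact_force": force on the tool from outside, world axes, zero at the start; "moment": the same for the moment, N m; "finger_gap": finger opening in m; "finger_force": force on a finger pad.
Only numpy, scipy, OpenCV 4.12 (cv2) and the standard library are available. Lean on these libraries where they do the work, as an engineer would, in place of code of your own. Each camera call takes 0.05 s, during which the arm holds its last target. There are 200 camera calls.

### The job

The big canister has come off the mill and the small open jar is next: lift the jar stop's flap so that its tab leaves the notch in the fence, shift the stop one notch towards the outlet spout and let the tab drop fully into that notch. Then slide the small jar along the fence up against the stop, so that it stands upright under the spout, and leave everything else where it is.

Things in the scene. Friction and masses are not known exactly. Their poses are not given: they have to be found in the camera images.
- shelf: Fixed metal filling shelf before a round bench mill (over x = 145 mm, 245 mm high). Origin on the table, below the jar-side face of its fence, in line with the spout; x points from the jar side to the mill, y along the fence, z up. Base plate x -180 to 110, y -205 to 215 mm, top 8 mm up. Fence: upright bar x 0 to 8, y -195 to 205 mm, top edge 60 mm up; jars stand at x < 0.
- spout_mouth (a point): Centre of the open lower end of the outlet spout, a vertical pipe 38 mm in diameter, at x = -32, y = 0 mm of the shelf, 114 mm above the table.
- pipe_clamp (a point): On the axis of the horizontal outlet pipe (38 mm diameter, 54 mm at its clamps) that runs along the shelf's x from the mill to the spout, 153 mm above the table; this point is at x = 62, y = 0 mm of the shelf.
- next_notch (a point): Middle of the floor of the notch where the stop's tab must end. Five notches are cut into the fence's top edge, each 10.5 mm wide (along y) and 10 mm deep, 25 mm apart, centred at shelf y = 146, 121, 96 (the tab starts here), 71 (this one) and 46 mm; x = 4 mm, 50 mm above the table.
- rod_end (a point): Spout end of the 12 mm guide rod on which the stop slides and swings; the rod runs along y at shelf x = 85 mm, 66 mm above the table, between 80 mm high posts at y = 205 and -12 mm (this point).
- stop_slide (a joint): Place of the jar stop along the guide rod, in m: 0 with its tab in the middle of the notch where it starts, growing towards the spout (shelf -y); the next notch is at 0.025. In a notch the tab has 1.75 mm of play either way. Once the tab is out, 1 to 3 N slide the stop; the travel ends at 0.055 either way.
- stop_flap (a joint): Angle of the stop's flap about the guide rod, in rad: 0 is fully down, tab in a notch; it grows as the front edge is lifted, ends at 0.9. Above about 0.10 (front edge 17 mm up) the tab clears the fence; resting on the fence top between notches it reads about 0.10. It falls back by its own weight; 2 to 4 N at the front edge lift it.
- stop_lip (a point): Middle of the rolled front edge (8 mm thick, 78 mm long) of the stop's flap, on the jar side. The flap is a steel plate 5 mm thick lying across the fence top from the rod; its front 80 mm are 78 mm wide. When down, this point is at shelf x = -85 mm, 63 mm up, y as the tab. Below it is a pocket 66 mm wide between paddle and ear, open in front and below: a fingertip can lift and push there.
- stop_paddle (a point): Centre of the outer (spout-side) face of the paddle that the jar comes up against: a plate 6 mm thick hanging under the flap's -y edge, 39 mm from the tab's middle; when down it spans shelf x = -81 to -7 mm and 14 to 61 mm above the table. Its inner face bounds the pocket.
- stop_ear (a point): Centre of the inner face of the shallow ear under the flap's +y edge, the other side of the pocket; 6 mm thick; when down it spans shelf x = -83 to -40 mm and 35 to 61 mm above the table.
- stop_tab (a point): Middle of the lower edge of the stop's tab, a steel tongue 7 mm wide (along y) under the flap; 51 mm above the table when down in a notch.
- jar_center (a point): Centre (half-way up) of the small open steel jar: straight round wall, 64 mm in diameter, 85 mm high, 3 mm wall, 0.15 to 0.31 kg; 1 to 4 N push it over the plate; it slides easily along the polished fence. It starts on the shelf's base plate, on the other (-y) side of the spout from the stop, off the fence.
- canister_center (a point): Centre of the big open steel canister, 114 mm in diameter, 125 mm high, standing on the table. To be left alone.
- canister_lid: Flat round steel lid, 120 mm in diameter, 8 mm thick with a black knob to 26 mm high; origin under its centre. To be left alone.
- wrench: Steel adjustable wrench, 210 mm long along its x, 11 mm thick, lying on the table; origin under its middle. To be left alone.
- brush: Brush with a wooden handle, 200 mm long along its x, 20 mm high, lying on the table; origin under its middle. To be left alone.
- gasket: Black rubber ring, 60 mm in diameter, 7 mm thick, lying on the shelf's base plate; origin under its centre. To be left alone.
- clamp_knob: Black round knob, 38 mm in diameter, 28 mm high, on the shelf's base plate behind the fence; origin under its centre. To be left alone.
Not all that is in view belongs to the job. What is shaped like the part that bears jar_center but pink is not meant.

How it is judged:
By the outcome, as a careful person would: the job done as asked, in the order asked, and still so for the second after the job is handed in, with the robot touching nothing.
It also fails if it takes over 72 s, if anything falls off the work surface, if the arm or the gripper's body presses on something with over 40 N, if the wrist force passes 120 N, or if a joint passes its speed limit or range.

## Working session

There is one attempt and no reset: what is moved stays moved. The work goes in short steps, Python scripts to look and compute and a tool call to move; the robot and the scene stay as the last step left them, time stands still between calls to the robot, and variables do not carry over. Pictures are saved under pics/ and viewed, at most 10 in all, crops included, and the job is handed in when it is done.

Besides the shell and the picture viewer there is one more tool, called as name(argument=value, ...), one argument or row to a line, values as JSON. step_arm: Moves the arm, as the interface text tells. Its arguments: {"type":"object","properties":{"commands":{"type":"array","items":{"type":"array"}},"grip_force":{"type":"number"}},"required":["commands"]}

```bash
mkdir -p pics; python3 - <<'E'
from rig import env, vision
import cv2, numpy as np
for n in ("scene","top"):
    s=vision.snapshot(n); np.savez(f"{n}0.npz",**s)
    cv2.imwrite(f"pics/{n}0.png",s["img"][:,:,::-1])
    print(n,s["K"],s["eye"],s["attitude"])
s=env.state();print(s)
E
```

```text
scene [[506.79692639   0.         316.22902088]
 [  0.         506.79692639 209.20242558]
 [  0.           0.           1.        ]] [ 1.85827682 -0.50452719  1.01169462] [-2.15461003  0.00285779  1.18950912]
top [[406.51899903   0.         320.14756968]
 [  0.         406.51899903 201.45298801]
 [  0.           0.           1.        ]] [ 0.53240421 -0.0093743   1.09735588] [-3.0570049   0.02115659 -1.55740266]
{'time': 0.1, 'joint_pos': array([ 1.04168314e+00,  1.81500031e-01,  1.60789571e+00,  3.23069650e-05,
        1.35380065e+00, -2.06274501e-01]), 'joint_vel': array([ 6.09002071e-05, -8.26936090e-04, -3.99080453e-03, -9.43589899e-04,
       -1.94940116e-04,  1.17626693e-03]), 'joint_efforts': array([ 3.08846556e-04, -4.45874119e+01, -3.52243209e+01, -3.10907080e-04,
        4.12925161e-03, -1.75902932e-05]), 'ee_pos': array([0.18213101, 0.54487522, 0.23046147]), 'eef_rot': array([-3.14002937e+00, -3.59339561e-04,  2.81874670e+00]), 'contact_force': array([-0.96664866,  0.12177506, -0.34882882]), 'moment': array([ 0.01944082, -0.00134413,  0.00063939]), 'finger_force': 0.0, 'finger_gap': 0.08551825207744558}
```

View pics/scene0.png

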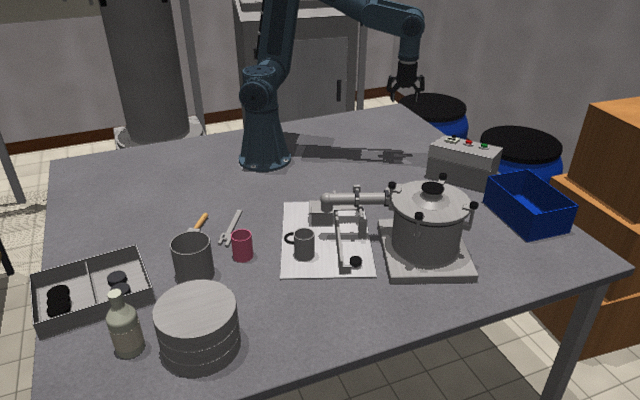

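View pics/top0.png

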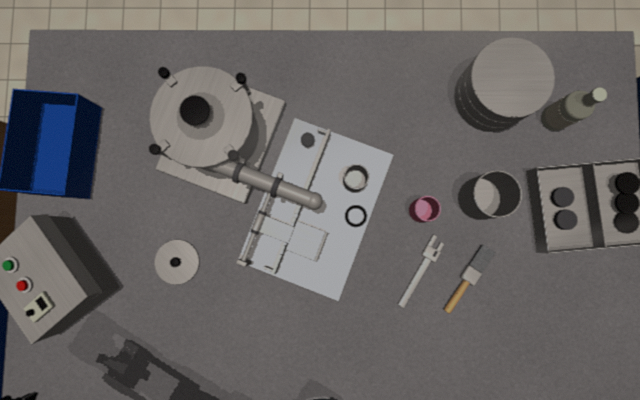

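```bash
cat > h.py <<'E'
import numpy as np, cv2
from scipy.spatial.transform import Rotation as R
def load(n): return dict(np.load(n))
def ray(s,u,v):
    K=s["K"]; d=np.array([(u-K[0,2])/K[0,0],(v-K[1,2])/K[1,1],1.])
    return R.from_euler('xyz',s["attitude"]).as_matrix()@d
def onz(s,u,v,z):
    d=ray(s,u,v); e=s["eye"]; return e+d*(z-e[2])/d[2]
def px(s,p):
    c=R.from_euler('xyz',s["attitude"]).as_matrix().T@(np.asarray(p)-s["eye"])
    return (s["K"]@(c/c[2]))[:2]
def pt(s,u,v):
    return s["eye"]+ray(s,u,v)*s["depth"][int(v),int(u)]
E
python3 - <<'E'
from h import *
t=load("top0.npz"); 
for c in [(297,118),(393,154),(338,300),(238,262)]: print(onz(t,*c,.008).round(4))
im=t["img"][105:310,225:405,::-1]
cv2.imwrite("pics/c1.png",cv2.resize(im,None,fx=2.9,fy=2.9,interpolation=cv2.INTER_CUBIC))
s=load("scene0.npz"); im=s["img"][170:290,265:425,::-1]
cv2.imwrite("pics/c2.png",cv2.resize(im,None,fx=4.9,fy=4.9,interpolation=cv2.INTER_CUBIC))
E
```

```text
[0.8533 0.0814 0.008 ]
[ 0.7556 -0.1806  0.008 ]
[ 0.3646 -0.0356  0.008 ]
[0.4598 0.2319 0.008 ]
```

View pics/c1.png

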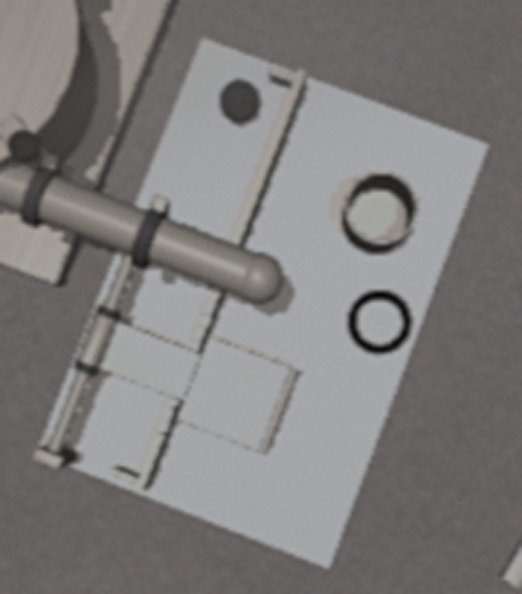

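View pics/c2.png

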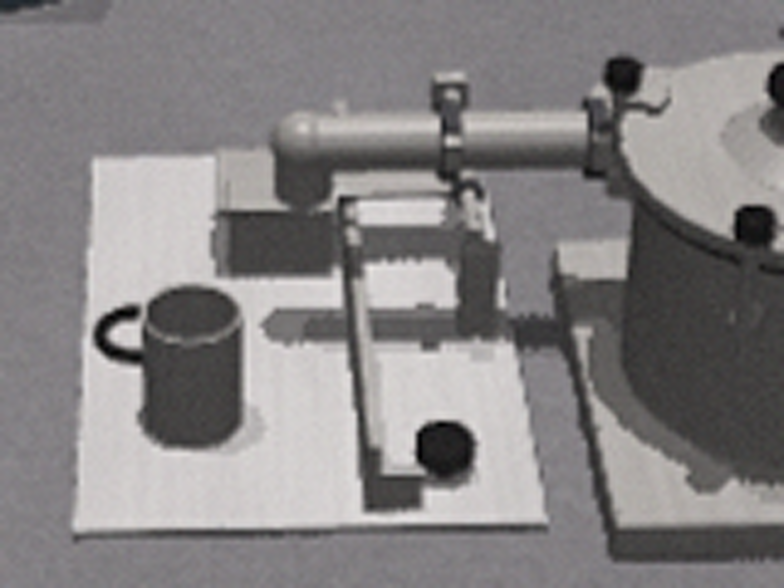

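```bash
cat >> h.py <<'E'
def c1(u,v): return u/2.9+225,v/2.9+105
def c2(u,v): return u/4.9+265,v/4.9+170
E
python3 - <<'E'
from h import *
t=load("top0.npz"); s=load("scene0.npz")
W=[onz(t,*c1(205,38),.008),onz(t,*c1(488,146),.008),onz(t,*c1(330,567),.008),onz(s,*c2(92,157),.008),onz(s,*c2(75,525),.008),onz(s,*c2(547,519),.008)]
L=np.array([[110,-205],[-180,-205],[-180,215],[-180,215],[-180,-205],[110,-205]])/1000
W=np.array(W)[:,:2]; print(W.round(4))
a=W-W.mean(0); b=L-L.mean(0)
th=np.arctan2((b[:,0]*a[:,1]-b[:,1]*a[:,0]).sum(),(a*b).sum())
Rm=np.array([[np.cos(th),-np.sin(th)],[np.sin(th),np.cos(th)]])
o=W.mean(0)-Rm@L.mean(0)
print("th",th,"o",o,"res",(W-(L@Rm.T+o)).round(4).tolist())
np.savez("shelf.npz",o=o,th=th)
inv=lambda p: ((p[:2]-o)@Rm).round(4)
print("jar top",inv(onz(t,*c1(380,213),.093)),onz(t,*c1(380,213),.093))
print("jar scene",inv(onz(s,*c2(194,312),.093)))
print("gasket",inv(onz(t,*c1(379,321),.012)))
print("lip",inv(onz(t,*c1(297,370),.067)),inv(onz(t,*c1(265,450),.067)))
print("fence ends",inv(onz(t,*c1(304,73),.06)),inv(onz(t,*c1(148,489),.06)))
print("spout top",inv(onz(t,*c1(262,277),.17)))
print("handle", inv(onz(s,*c2(97,332),.05)))
print("scene lip", inv(pt(s,*c2(225,185))),inv(pt(s,*c2(215,235))))
E
```

```text
[[ 0.853   0.085 ]
 [ 0.752  -0.1813]
 [ 0.3633 -0.0377]
 [ 0.3579 -0.0345]
 [ 0.7485 -0.1783]
 [ 0.8515  0.0909]]
th 1.213865322996855 o [0.62255179 0.05814067] res [[-0.0001, -0.0045], [0.0002, 0.0008], [0.0051, -0.0023], [-0.0003, 0.0009], [-0.0033, 0.0038], [-0.0016, 0.0013]]
jar top [-0.1066 -0.0965] [ 0.67574624 -0.07549061  0.093     ]
jar scene [-0.1032 -0.0992]
gasket [-0.1423 -0.0153]
lip [-0.0885  0.0543] [-0.0876  0.1288]
fence ends [ 0.0014 -0.1956] [-0.0046  0.1978]
spout top [-0.037  -0.0034]
handle [-0.1664 -0.0605]
scene lip [-0.0811  0.0845] [-0.0884  0.1079]
```

```bash
cat > g.py <<'E'
# usage: g.py x y z(mm, shelf) tilt(deg) [yaw deg] -> move in tool axes, full-scale units
import sys
from h import *
from rig import env
q=np.load("shelf.npz"); th=float(q["th"]); o=q["o"]
Rs=R.from_euler('z',th)
s=env.state(); T=R.from_euler('xyz',s["eef_rot"])
d=np.array([*(s["ee_pos"][:2]-o),s["ee_pos"][2]]); 
np.set_printoptions(precision=3,suppress=True)
print("t",s["time"],"shelf tcp mm",(Rs.inv().apply(d)*1e3).round(1),"F shelf",Rs.inv().apply(s["contact_force"]).round(2),"gap",round(s["finger_gap"],4),"q",s["joint_pos"])
z=(Rs.inv()*T).apply([0,0,1]); print("tool z shelf",z,"x",(Rs.inv()*T).apply([1,0,0]))
if len(sys.argv)>4:
    a=[float(v) for v in sys.argv[1:]]; yaw=np.radians(a[4]) if len(a)>4 else 0
    p=Rs.apply(np.array(a[:3])/1e3)+[*o,0]
    # base: tool x = shelf y, tool y = shelf x, tool z down; tilt points the tool towards shelf +x
    B=R.from_matrix(np.array([[0,1,0],[1,0,0],[0,0,-1.]]).T)
    G=Rs*R.from_euler('z',yaw)*B*R.from_rotvec([-np.radians(a[3]),0,0])
    print("shift",T.inv().apply(p-s["ee_pos"])/.25,"turn",(T.inv()*G).as_rotvec()/(np.pi/2))
E
python3 g.py -150 86 230 0
```

```text
t 0.1 shelf tcp mm [302.2 582.7 230.5] F shelf [-0.22  0.95 -0.35] gap 0.0855 q [ 1.042  0.182  1.608  0.     1.354 -0.206]
tool z shelf [-0.002  0.    -1.   ] x [-0.034  0.999  0.   ]
shift [-1.924 -1.875  0.004] turn [-0.001 -0.     0.022]
```

step_arm(
  commands=[
    [[-0.1, -0.1, 0], [0, 0, 0], 0],
    [[-0.2, -0.2, 0], [0, 0, 0], 0],
    [[-0.33, -0.32, 0], [0, 0, 0], 0],
    [[-0.46, -0.45, 0], [0, 0, 0.01], 0],
    [[-0.6, -0.58, 0], [0, 0, 0.02], 0],
    [[-0.73, -0.71, 0], [0, 0, 0.022], 0],
    [[-0.86, -0.84, 0], [0, 0, 0.022], 0],
    [[-0.96, -0.94, 0], [0, 0, 0.022], 0],
    [[-0.96, -0.94, 0], [0, 0, 0.022], 0],
    [[-0.96, -0.94, 0], [0, 0, 0.022], 0],
  ],
)

```text
time: 1.1
ee_pos: [0.3356, 0.2457, 0.2311]
eef_rot: [3.141, -0.0, 2.782]
contact_force: [-0.0, -0.8, 0.1]
finger_gap: 0.0
finger_force: 0.0
```

step_arm(
  commands=[
    [[-0.1, -0.1, 0], [0, 0, 0], 0],
    [[-0.2, -0.2, 0], [0, 0, 0], 0],
    [[-0.33, -0.32, 0], [0, 0, 0], 0],
    [[-0.46, -0.45, 0], [0, 0, 0], 0],
    [[-0.6, -0.58, 0], [0, 0, 0], 0],
    [[-0.73, -0.71, 0], [0, 0, 0], 0],
    [[-0.86, -0.84, 0], [0, 0, 0], 0],
    [[-0.96, -0.94, 0], [0, 0, 0], 0],
    [[-0.96, -0.94, 0], [0, 0, 0], 0],
    [[-0.96, -0.94, 0], [0, 0, 0], 0],
  ],
)

```text
time: 2.1
ee_pos: [0.478, -0.0569, 0.2306]
eef_rot: [3.141, -0.002, 2.784]
contact_force: [0.6, 0.6, 0.3]
finger_gap: -0.0001
finger_force: 0.0
```

```bash
python3 g.py -170 86 200 60
```

```text
t 2.1 shelf tcp mm [-158.3   95.2  230.6] F shelf [ 0.78 -0.37  0.3 ] gap -0.0001 q [-0.366 -0.031  1.835  0.001  1.34  -1.58 ]
tool z shelf [ 0.001  0.002 -1.   ] x [0.    1.    0.002]
shift [-0.037 -0.047  0.122] turn [-0.666 -0.001 -0.001]
```

step_arm(
  commands=[
    [[0, 0, 0], [-0.06, 0, 0], 0],
    [[0, -0.01, 0], [-0.13, 0, 0], 0],
    [[0, -0.02, 0], [-0.2, 0, 0], 0],
    [[-0.01, -0.03, 0.02], [-0.27, 0, 0], 0],
    [[-0.02, -0.05, 0.04], [-0.34, 0, 0], 0],
    [[-0.04, -0.05, 0.06], [-0.41, 0, 0], 0],
    [[-0.04, -0.05, 0.08], [-0.48, 0, 0], 0],
    [[-0.04, -0.05, 0.1], [-0.55, 0, 0], 0],
    [[-0.04, -0.05, 0.12], [-0.62, 0, 0], 0],
    [[-0.04, -0.05, 0.12], [-0.666, 0, 0], 0],
  ],
)

```text
time: 3.1
ee_pos: [0.4827, -0.0708, 0.2007]
eef_rot: [2.09, -0.002, 2.786]
contact_force: [-0.8, 0.3, 0.2]
finger_gap: -0.0
finger_force: 0.0
```

```bash
python3 g.py -130 86 120 60
```

```text
t 3.1 shelf tcp mm [-169.6   86.   200.7] F shelf [-0.03  0.82  0.18] gap -0.0 q [-0.941  0.302  1.901  0.813  1.666 -2.398]
tool z shelf [ 0.868  0.003 -0.496] x [-0.002  1.     0.002]
shift [-0.001 -0.201  0.298] turn [ 0.003 -0.002 -0.001]
```

step_arm(
  commands=[
    [[0, -0.08, 0.08], [0, 0, 0], 0],
    [[0, -0.16, 0.16], [0, 0, 0], 0],
    [[0, -0.25, 0.25], [0, 0, 0], 0],
    [[0, -0.33, 0.33], [0, 0, 0], 0],
    [[0, -0.41, 0.42], [0, 0, 0], 0],
    [[0, -0.41, 0.42], [0, 0, 0], 0],
    [[0, -0.41, 0.47], [0, 0, 0], 0],
    [[0, -0.41, 0.52], [0, 0, 0], 0],
    [[0, -0.41, 0.57], [0, 0, 0], 0],
    [[0, -0.41, 0.57], [0, 0, 0], 0],
  ],
)

```text
time: 4.1
ee_pos: [0.5081, -0.0037, 0.0412]
eef_rot: [2.095, -0.001, 2.786]
contact_force: [-0.3, -1.0, -0.6]
finger_gap: 0.0002
finger_force: 0.0
```

```bash
python3 g.py -75 86 28 60; python3 - <<'E'
from h import *
from rig import vision
o=[]
for n,(x,y,w,h,f) in dict(scene=(260,165,170,125,4.6),top=(225,160,180,150,4.4)).items():
    s=vision.snapshot(n); np.savez(f"{n}1.npz",**s)
    o.append(cv2.resize(s["img"][y:y+h,x:x+w,::-1],(400,300 if n=="scene" else 333),interpolation=cv2.INTER_CUBIC))
o[0]=cv2.copyMakeBorder(o[0],0,33,0,0,cv2.BORDER_CONSTANT)
cv2.imwrite("pics/p1.png",np.hstack(o))
E
```

```text
t 4.1 shelf tcp mm [-97.9  85.7  41.2] F shelf [-1.03 -0.09 -0.57] gap 0.0002 q [-0.811  0.611  1.925  0.915  1.375 -2.592]
tool z shelf [ 0.866  0.002 -0.501] x [-0.002  1.     0.001]
shift [0.001 0.    0.106] turn [-0.    -0.001  0.   ]
```

View pics/p1.png

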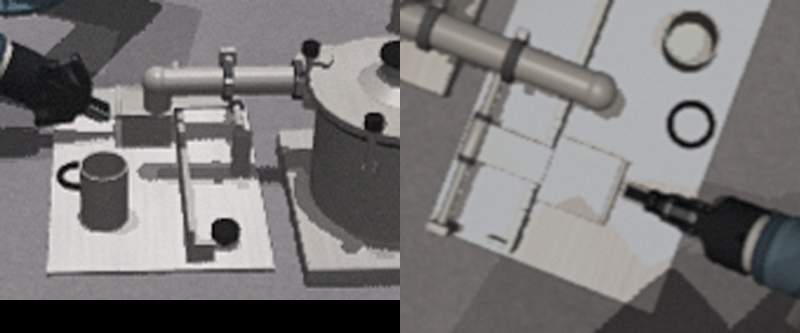

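step_arm(
  commands=[
    [[0, 0, 0.03], [0, 0, 0], 0],
    [[0, 0, 0.06], [0, 0, 0], 0],
    [[0, 0, 0.085], [0, 0, 0], 0],
    [[0, 0, 0.106], [0, 0, 0], 0],
    [[0, 0, 0.106], [0, 0, 0], 0],
    [[0, 0.015, 0.097], [0, 0, 0], 0],
    [[0, 0.03, 0.089], [0, 0, 0], 0],
    [[0, 0.045, 0.08], [0, 0, 0], 0],
    [[0, 0.06, 0.071], [0, 0, 0], 0],
    [[0, 0.06, 0.071], [0, 0, 0], 0],
  ],
)

```text
time: 5.2
ee_pos: [0.5164, 0.0156, 0.0458]
eef_rot: [2.096, 0.001, 2.784]
contact_force: [0.7, 0.0, -2.8]
finger_gap: 0.0002
finger_force: 1.3
```

```bash
python3 g.py -75 86 78 60; python3 - <<'E'
from h import *
from rig import vision
s=vision.snapshot("top"); np.savez("top2.npz",**s)
E
```

```text
t 5.2 shelf tcp mm [-77.   84.6  45.8] F shelf [ 0.29 -0.63 -2.79] gap 0.0002 q [-0.77   0.595  1.936  0.946  1.357 -2.575]
tool z shelf [ 0.865 -0.001 -0.502] x [ 0.     1.    -0.001]
shift [ 0.006  0.115 -0.058] turn [-0.001  0.001  0.   ]
```

step_arm(
  commands=[
    [[0, 0.015, -0.009], [0, 0, 0], 0],
    [[0, 0.03, -0.017], [0, 0, 0], 0],
    [[0, 0.045, -0.026], [0, 0, 0], 0],
    [[0, 0.06, -0.034], [0, 0, 0], 0],
    [[0, 0.075, -0.043], [0, 0, 0], 0],
    [[0, 0.09, -0.052], [0, 0, 0], 0],
    [[0, 0.1, -0.058], [0, 0, 0], 0],
    [[0, 0.1, -0.058], [0, 0, 0], 0],
    [[0, 0.1, -0.058], [0, 0, 0], 0],
    [[0, 0.1, -0.058], [0, 0, 0], 0],
  ],
)

```text
time: 6.25
ee_pos: [0.5163, 0.0157, 0.0741]
eef_rot: [2.096, -0.0, 2.784]
contact_force: [-0.9, -0.2, -2.3]
finger_gap: -0.0002
finger_force: 1.6
```

```bash
cat > look.py <<'E'
import sys
from h import *
from rig import vision
k=sys.argv[1]; o=[]
for n,(x,y,w,h) in dict(scene=(285,170,120,90),top=(245,170,120,90)).items():
    s=vision.snapshot(n); np.savez(f"{n}{k}.npz",**s)
    o.append(cv2.resize(s["img"][y:y+h,x:x+w,::-1],(400,300),interpolation=cv2.INTER_CUBIC))
cv2.imwrite(f"pics/p{k}.png",np.hstack(o))
E
python3 g.py; python3 look.py 3
```

```text
t 6.25 shelf tcp mm [-76.9  84.8  74.1] F shelf [-0.52  0.72 -2.32] gap -0.0002 q [-0.77   0.528  1.95   0.938  1.389 -2.531]
tool z shelf [ 0.865 -0.    -0.501] x [0.001 1.    0.   ]
```

View pics/p3.png

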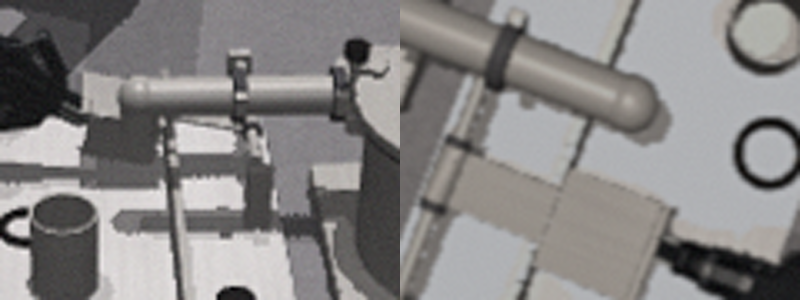

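step_arm(
  commands=[
    [[-0.012, 0, 0], [0, 0, 0], 0],
    [[-0.024, 0, 0], [0, 0, 0], 0],
    [[-0.036, 0, 0], [0, 0, 0], 0],
    [[-0.048, 0, 0], [0, 0, 0], 0],
    [[-0.06, 0, 0], [0, 0, 0], 0],
    [[-0.072, 0, 0], [0, 0, 0], 0],
    [[-0.084, 0, 0], [0, 0, 0], 0],
    [[-0.096, 0, 0], [0, 0, 0], 0],
    [[-0.108, 0, 0], [0, 0, 0], 0],
    [[-0.116, 0, 0], [0, 0, 0], 0],
  ],
)

```text
time: 7.35
ee_pos: [0.5437, 0.0056, 0.0742]
eef_rot: [2.095, 0.0, 2.784]
contact_force: [-0.8, -1.6, -3.3]
finger_gap: -0.0
finger_force: 1.8
```

```bash
python3 g.py; python3 look.py 4; python3 - <<'E'
from h import *
q=np.load("shelf.npz");Rs=R.from_euler('z',float(q["th"]))
for k in (0,3,4):
    s=load(f"top{k}.npz"); v,u=np.mgrid[170:280,230:350]
    P=np.array([pt(s,a,b) for a,b in zip(u.ravel(),v.ravel())])
    L=Rs.inv().apply(P-[*q["o"],0])*1e3
    # wide part of flap
    m=(L[:,0]>-80)&(L[:,0]<-15)&(L[:,1]>10)&(L[:,1]<160)&(L[:,2]>50)&(L[:,2]<125)
    b=L[m]; c=np.polyfit(b[:,0],b[:,2],1)
    print(k,m.sum(),"y pct",np.percentile(b[:,1],[1,5,50,95,99]).round(1),"slope",c.round(3))
E
```

```text
t 7.35 shelf tcp mm [-76.7  55.5  74.2] F shelf [-1.81  0.19 -3.33] gap -0.0 q [-0.746  0.566  1.878  0.95   1.397 -2.494]
tool z shelf [ 0.866 -0.    -0.501] x [ 0.  1. -0.]
0 792 y pct [ 54.   57.1  92.3 127.3 130.4] slope [ 0.    64.548]
3 829 y pct [ 54.   57.1  92.4 127.3 130.6] slope [-0.208 83.521]
4 829 y pct [ 25.3  28.4  63.7  98.6 101.9] slope [-0.205 83.851]
```

step_arm(
  commands=[
    [[0.004, 0, 0], [0, 0, 0], 0],
    [[0.008, 0, 0], [0, 0, 0], 0],
    [[0.012, 0, 0], [0, 0, 0], 0],
    [[0.015, 0, 0], [0, 0, 0], 0],
    [[0.015, 0, 0], [0, 0, 0], 0],
    [[0.015, 0, 0], [0, 0, 0], 0],
    [[0.015, 0, 0], [0, 0, 0], 0],
    [[0.015, 0, 0], [0, 0, 0], 0],
    [[0.015, 0, 0], [0, 0, 0], 0],
    [[0.015, 0, 0], [0, 0, 0], 0],
  ],
)

```text
time: 8.45
ee_pos: [0.54, 0.007, 0.0742]
eef_rot: [2.096, 0.0, 2.784]
contact_force: [0.5, -2.2, -3.3]
finger_gap: 0.0001
finger_force: 1.8
```

```bash
cat > flap.py <<'E'
import sys
from h import *
from rig import vision
q=np.load("shelf.npz");Rs=R.from_euler('z',float(q["th"]))
def meas(s):
    v,u=np.mgrid[170:280,230:350]
    P=np.array([pt(s,a,b) for a,b in zip(u.ravel(),v.ravel())])
    L=Rs.inv().apply(P-[*q["o"],0])*1e3
    m=(L[:,0]>-80)&(L[:,0]<-15)&(L[:,1]>10)&(L[:,1]<160)&(L[:,2]>50)&(L[:,2]<125)
    b=L[m]; c=np.polyfit(b[:,0],b[:,2],1)
    return b[:,1].mean(),*np.percentile(b[:,1],[1,50,99]),-c[0]
if __name__=="__main__":
    a=meas(load("top0.npz")); k=sys.argv[1]
    s=vision.snapshot("top"); np.savez(f"top{k}.npz",**s); b=meas(s)
    print("moved",(np.array(a)-b)[:4].round(2),"slope",round(b[4],3))
E
python3 g.py; python3 flap.py 5
```

```text
t 8.45 shelf tcp mm [-76.8  59.5  74.2] F shelf [-1.89 -1.24 -3.33] gap 0.0001 q [-0.749  0.561  1.888  0.948  1.396 -2.499]
tool z shelf [ 0.865 -0.    -0.501] x [ 0.  1. -0.]
moved [25.63 25.8  25.52 25.61] slope 0.212
```

step_arm(
  commands=[
    [[0, -0.015, 0.009], [0, 0, 0], 0],
    [[0, -0.03, 0.017], [0, 0, 0], 0],
    [[0, -0.045, 0.026], [0, 0, 0], 0],
    [[0, -0.06, 0.035], [0, 0, 0], 0],
    [[0, -0.075, 0.043], [0, 0, 0], 0],
    [[0, -0.09, 0.052], [0, 0, 0], 0],
    [[0, -0.105, 0.061], [0, 0, 0], 0],
    [[0, -0.12, 0.069], [0, 0, 0], 0],
    [[0, -0.135, 0.078], [0, 0, 0], 0],
    [[0, -0.14, 0.081], [0, 0, 0], 0],
  ],
)

```text
time: 9.5
ee_pos: [0.5397, 0.0074, 0.0337]
eef_rot: [2.094, -0.001, 2.784]
contact_force: [-0.6, -0.1, 1.2]
finger_gap: -0.0002
finger_force: 0.0
```

```bash
python3 g.py -105 60 50 60; python3 flap.py 6
```

```text
t 9.5 shelf tcp mm [-76.5  59.9  33.7] F shelf [-0.26  0.51  1.25] gap -0.0002 q [-0.749  0.653  1.868  0.96   1.355 -2.559]
tool z shelf [ 0.866  0.    -0.5  ] x [0.    1.    0.001]
shift [ 0.    -0.    -0.131] turn [ 0.    -0.    -0.001]
moved [25.67 25.67 25.57 25.72] slope -0.011
```

step_arm(
  commands=[
    [[0, 0, -0.05], [0, 0, 0], 0],
    [[0, 0, -0.1], [0, 0, 0], 0],
    [[0, 0, -0.16], [0, 0, 0], 0],
    [[0, 0, -0.22], [0, 0, 0], 0],
    [[0, 0, -0.28], [0, 0, 0], 0],
    [[0, 0, -0.34], [0, 0, 0], 0],
    [[0, 0.1, -0.4], [0, 0, 0], 0],
    [[0, 0.2, -0.45], [0, 0, 0], 0],
    [[0, 0.3, -0.5], [0, 0, 0], 0],
    [[0, 0.3, -0.5], [0, 0, 0], 0],
  ],
)

```text
time: 10.55
ee_pos: [0.5163, -0.061, 0.1647]
eef_rot: [2.098, 0.006, 2.784]
contact_force: [-0.2, -0.1, -0.5]
finger_gap: 0.0002
finger_force: 0.0
```

```bash
python3 g.py -180 -98 170 30; python3 flap.py 7; python3 - <<'E'
from h import *
q=np.load("shelf.npz");Rs=R.from_euler('z',float(q["th"]))
for n in ("top0.npz","scene0.npz"):
    s=load(n); hsv=cv2.cvtColor(s["img"],cv2.COLOR_RGB2HSV)
    m=cv2.inRange(hsv,(160,90,40),(179,255,255)); nn,l,st,c=cv2.connectedComponentsWithStats(m)
    for i in range(1,nn):
        if st[i,4]>150:
            v,u=np.where(l==i); P=np.array([pt(s,a,b) for a,b in zip(u,v)]); L=Rs.inv().apply(P-[*q["o"],0])*1e3
            print(n,st[i],np.percentile(L,[2,50,98],axis=0).round(0).tolist())
for k in (0,7):
    s=load(f"top{k}.npz"); 
    print("flap z",[ (pt(s,*c)[2]).round(4) for c in ([(310,240),(306,244)] if k==0 else [(318,232),(314,236),(310,226)])])
E
```

```text
t 10.55 shelf tcp mm [-148.7   57.9  164.7] F shelf [-0.18  0.18 -0.53] gap 0.0002 q [-0.876  0.397  1.861  0.851  1.581 -2.41 ]
tool z shelf [ 0.864 -0.004 -0.503] x [ 0.001  1.    -0.006]
shift [-0.624 -0.047 -0.117] turn [0.331 0.003 0.002]
moved [25.55 25.59 25.53 25.84] slope -0.008
top0.npz [421 197  18  24 259] [[-328.0, -121.0, 1.0], [-320.0, -104.0, 29.0], [-286.0, -74.0, 82.0]]
scene0.npz [231 229  22  33 607] [[-328.0, -126.0, 7.0], [-299.0, -113.0, 60.0], [-270.0, -59.0, 89.0]]
flap z [np.float64(0.0607), np.float64(0.0661)]
flap z [np.float64(0.0615), np.float64(0.0644), np.float64(0.0637)]
```

step_arm(
  commands=[
    [[-0.06, 0, -0.02], [0.04, 0, 0], 0],
    [[-0.14, 0, -0.05], [0.1, 0, 0], 0],
    [[-0.24, -0.02, -0.1], [0.17, 0, 0], 0],
    [[-0.34, -0.05, -0.12], [0.24, 0, 0], 0],
    [[-0.44, -0.05, -0.12], [0.3, 0, 0], 0],
    [[-0.54, -0.05, -0.12], [0.333, 0, 0], 0],
    [[-0.6, -0.05, -0.12], [0.333, 0, 0], 0],
    [[-0.624, -0.05, -0.12], [0.333, 0, 0], 0],
    [[-0.624, -0.05, -0.12], [0.333, 0, 0], 0],
    [[-0.624, -0.05, -0.12], [0.333, 0, 0], 0],
  ],
)

```text
time: 11.6
ee_pos: [0.6489, -0.1439, 0.1642]
eef_rot: [2.618, -0.003, 2.784]
contact_force: [-1.0, -0.7, -0.8]
finger_gap: -0.0003
finger_force: 0.0
```

```bash
python3 g.py -172 -98 32 30;python3 g.py -140 -98 32 30; python3 look.py 8;  python3 - <<'E'
from h import *
q=np.load("shelf.npz");Rs=R.from_euler('z',float(q["th"]))
s=load("scene8.npz"); v,u=np.mgrid[200:275,270:345]
P=np.array([pt(s,a,b) for a,b in zip(u.ravel(),v.ravel())]); L=Rs.inv().apply(P-[*q["o"],0])*1e3
m=(L[:,2]>30)&(L[:,2]<86)&(L[:,0]>-150)&(L[:,0]<-60)&(L[:,1]<-50)&(L[:,1]>-150); print(m.sum(),np.percentile(L[m],[2,50,98],axis=0).round(1))
A=np.c_[L[m][:,:2],np.ones(m.sum())]; c=np.linalg.lstsq(A,(L[m][:,:2]**2).sum(1),rcond=None)[0]; print("circle",c[:2]/2,np.sqrt(c[2]+(c[:2]**2).sum()/4))
E
```

```text
t 11.6 shelf tcp mm [-180.1  -95.3  164.2] F shelf [-0.98  0.67 -0.82] gap -0.0003 q [-0.638  0.477  1.457  0.509  1.394 -1.989]
tool z shelf [ 0.5    0.002 -0.866] x [0.001 1.    0.003]
shift [-0.012 -0.237  0.474] turn [ 0.    -0.001 -0.001]
t 11.6 shelf tcp mm [-180.1  -95.3  164.2] F shelf [-0.98  0.67 -0.82] gap -0.0003 q [-0.638  0.477  1.457  0.509  1.394 -1.989]
tool z shelf [ 0.5    0.002 -0.866] x [0.001 1.    0.003]
shift [-0.012 -0.126  0.538] turn [ 0.    -0.001 -0.001]
422 [[-136.2 -135.6   31.5]
 [-105.5 -123.4   63.6]
 [ -74.7  -69.6   85. ]]
circle [-105.4875764  -102.49192343] 30.567437036866785
```

View pics/p8.png

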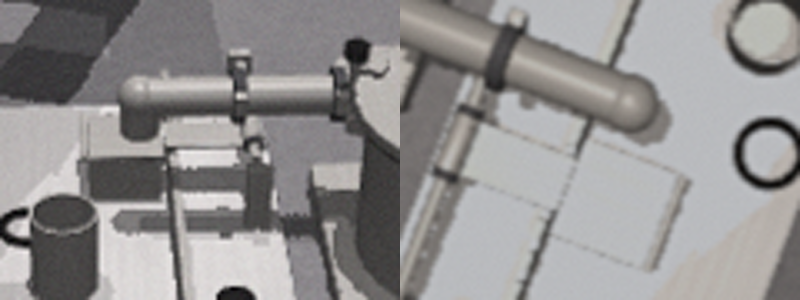

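step_arm(
  commands=[
    [[-0.014, -0.03, 0.06], [0, 0, 0], 0],
    [[-0.014, -0.06, 0.12], [0, 0, 0], 0],
    [[-0.014, -0.1, 0.2], [0, 0, 0], 0],
    [[-0.014, -0.14, 0.28], [0, 0, 0], 0],
    [[-0.014, -0.18, 0.36], [0, 0, 0], 0],
    [[-0.014, -0.21, 0.42], [0, 0, 0], 0],
    [[-0.014, -0.235, 0.475], [0, 0, 0], 0],
    [[-0.014, -0.21, 0.49], [0, 0, 0], 0],
    [[-0.014, -0.18, 0.507], [0, 0, 0], 0],
    [[-0.014, -0.15, 0.524], [0, 0, 0], 0],
  ],
)

```text
time: 12.7
ee_pos: [0.6659, -0.1139, 0.0343]
eef_rot: [2.619, 0.002, 2.784]
contact_force: [0.3, 0.2, 0.2]
finger_gap: 0.0001
finger_force: 0.0
```

```bash
python3 g.py -84 -99 32 30
```

```text
t 12.7 shelf tcp mm [-146.  -100.7   34.3] F shelf [ 0.25 -0.24  0.17] gap 0.0001 q [-0.585  0.655  1.487  0.553  1.186 -2.06 ]
tool z shelf [ 0.499 -0.002 -0.866] x [ 0.     1.    -0.002]
shift [0.007 0.21  0.132] turn [-0.     0.001  0.   ]
```

Push +x about 60 mm gently.

step_arm(
  commands=[
    [[0, 0.02, 0.012], [0, 0, 0], 0],
    [[0, 0.04, 0.024], [0, 0, 0], 0],
    [[0, 0.06, 0.036], [0, 0, 0], 0],
    [[0, 0.08, 0.048], [0, 0, 0], 0],
    [[0, 0.1, 0.06], [0, 0, 0], 0],
    [[0, 0.12, 0.072], [0, 0, 0], 0],
    [[0, 0.14, 0.084], [0, 0, 0], 0],
    [[0, 0.16, 0.096], [0, 0, 0], 0],
    [[0, 0.18, 0.108], [0, 0, 0], 0],
    [[0, 0.2, 0.12], [0, 0, 0], 0],
  ],
)

```text
time: 13.7
ee_pos: [0.6854, -0.0592, 0.0322]
eef_rot: [2.618, -0.0, 2.784]
contact_force: [-0.7, -2.8, 1.9]
finger_gap: 0.0001
finger_force: 1.4
```

```bash
cat > jar.py <<'E'
import sys
from h import *
from rig import vision
q=np.load("shelf.npz");Rs=R.from_euler('z',float(q["th"]))
s=vision.snapshot("scene"); np.savez(f"scene{sys.argv[1]}.npz",**s); v,u=np.mgrid[180:275,270:360]
P=np.array([pt(s,a,b) for a,b in zip(u.ravel(),v.ravel())]); L=Rs.inv().apply(P-[*q["o"],0])*1e3
x0,y0=float(sys.argv[2]),float(sys.argv[3])
m=(L[:,2]>64)&(L[:,2]<86)&(abs(L[:,0]-x0)<45)&(abs(L[:,1]-y0)<45)
Q=L[m][:,:2]; A=np.c_[Q,np.ones(len(Q))]; c=np.linalg.lstsq(A,(Q**2).sum(1),rcond=None)[0]
print(m.sum(),"circle",c[:2]/2,np.sqrt(c[2]+(c[:2]**2).sum()/4),"min",Q.min(0),"max",Q.max(0))
E
python3 g.py; python3 jar.py 9 -45 -99
```

```text
t 13.7 shelf tcp mm [-87.9 -99.9  32.2] F shelf [-2.92 -0.3   1.94] gap 0.0001 q [-0.498  0.657  1.489  0.574  1.145 -1.994]
tool z shelf [ 0.5   -0.    -0.866] x [0. 1. 0.]
211 circle [-49.18366654 -97.04117215] 30.789574188755342 min [ -89.99083152 -131.18086638] max [ -0.3023047  -59.37946077]
```

step_arm(
  commands=[
    [[0, 0.008, 0.005], [0, 0, 0], 0],
    [[0, 0.015, 0.009], [0, 0, 0], 0],
    [[0, 0.022, 0.013], [0, 0, 0], 0],
    [[0, 0.028, 0.016], [0, 0, 0], 0],
    [[0, 0.033, 0.019], [0, 0, 0], 0],
    [[0, 0.038, 0.022], [0, 0, 0], 0],
    [[0, 0.041, 0.024], [0, 0, 0], 0],
    [[0, 0.043, 0.025], [0, 0, 0], 0],
    [[0, 0.045, 0.026], [0, 0, 0], 0],
    [[0, 0.045, 0.026], [0, 0, 0], 0],
  ],
)

```text
time: 14.75
ee_pos: [0.6897, -0.0473, 0.0321]
eef_rot: [2.618, -0.0, 2.784]
contact_force: [-0.5, -0.5, -0.9]
finger_gap: 0.0004
finger_force: 0.5
```

```bash
python3 g.py; python3 jar.py 10 -35 -99
```

```text
t 14.75 shelf tcp mm [-75.3 -99.8  32.1] F shelf [-0.66  0.27 -0.94] gap 0.0004 q [-0.479  0.658  1.488  0.578  1.137 -1.979]
tool z shelf [ 0.5    0.    -0.866] x [0. 1. 0.]
225 circle [-33.97087476 -96.83144588] 31.59204580012007 min [ -77.63446173 -141.31281674] max [  7.42446676 -56.32305799]
```

Small steps until the fence pushes back.

step_arm(
  commands=[
    [[0, 0.003, 0.002], [0, 0, 0], 0],
    [[0, 0.005, 0.003], [0, 0, 0], 0],
    [[0, 0.007, 0.004], [0, 0, 0], 0],
    [[0, 0.009, 0.005], [0, 0, 0], 0],
    [[0, 0.01, 0.006], [0, 0, 0], 0],
    [[0, 0.01, 0.006], [0, 0, 0], 0],
    [[0, 0.01, 0.006], [0, 0, 0], 0],
    [[0, 0.01, 0.006], [0, 0, 0], 0],
    [[0, 0.01, 0.006], [0, 0, 0], 0],
    [[0, 0.01, 0.006], [0, 0, 0], 0],
  ],
)

```text
time: 15.8
ee_pos: [0.6908, -0.0446, 0.0322]
eef_rot: [2.618, -0.0, 2.784]
contact_force: [-0.3, -0.8, -1.8]
finger_gap: 0.0003
finger_force: 0.3
```

```bash
python3 g.py
```

```text
t 15.8 shelf tcp mm [-72.5 -99.9  32.2] F shelf [-0.86 -0.02 -1.82] gap 0.0003 q [-0.475  0.659  1.487  0.579  1.135 -1.975]
tool z shelf [ 0.5   -0.    -0.866] x [0. 1. 0.]
```

step_arm(
  commands=[
    [[0, 0.003, 0.002], [0, 0, 0], 0],
    [[0, 0.006, 0.004], [0, 0, 0], 0],
    [[0, 0.009, 0.006], [0, 0, 0], 0],
    [[0, 0.012, 0.007], [0, 0, 0], 0],
    [[0, 0.014, 0.008], [0, 0, 0], 0],
    [[0, 0.014, 0.008], [0, 0, 0], 0],
    [[0, 0.014, 0.008], [0, 0, 0], 0],
    [[0, 0.014, 0.008], [0, 0, 0], 0],
    [[0, 0.014, 0.008], [0, 0, 0], 0],
    [[0, 0.014, 0.008], [0, 0, 0], 0],
  ],
)

```text
time: 16.8
ee_pos: [0.6926, -0.043, 0.0326]
eef_rot: [2.621, 0.002, 2.783]
contact_force: [-3.0, -7.2, 1.8]
finger_gap: -0.0001
finger_force: 4.2
```

```bash
python3 g.py -102 -100 32 30; python3 jar.py 11 -35 -99
```

```text
t 16.8 shelf tcp mm [ -70.2 -101.    32.6] F shelf [-7.82  0.28  1.81] gap -0.0001 q [-0.47   0.658  1.485  0.578  1.132 -1.97 ]
tool z shelf [ 0.498 -0.002 -0.867] x [ 0.001  1.    -0.002]
shift [ 0.004 -0.111 -0.061] turn [-0.002  0.002 -0.   ]
231 circle [-32.63379055 -97.59995445] 32.475337503466235 min [ -77.79565518 -139.83943892] max [  7.70503589 -60.24290735]
```

step_arm(
  commands=[
    [[0, -0.05, -0.03], [0, 0, 0], 0],
    [[0, -0.11, -0.06], [0, 0, 0], 0],
    [[0, -0.04, -0.18], [0, 0, 0], 0],
    [[0, 0.03, -0.3], [0, 0, 0], 0],
    [[0, 0.1, -0.42], [0, 0, 0], 0],
    [[-0.06, 0.17, -0.54], [-0.05, 0, 0], 0],
    [[-0.12, 0.23, -0.6], [-0.12, 0, 0], 0],
    [[-0.18, 0.23, -0.6], [-0.19, 0, 0], 0],
    [[-0.236, 0.23, -0.6], [-0.26, 0, 0], 0],
    [[-0.236, 0.23, -0.6], [-0.333, 0, 0], 0],
  ],
)

```text
time: 17.85
ee_pos: [0.7398, -0.0874, 0.1918]
eef_rot: [2.091, 0.004, 2.783]
contact_force: [0.5, 0.6, -0.5]
finger_gap: 0.0003
finger_force: 0.0
```

```bash
python3 g.py -25 -160 120 60;python3 g.py -25 -160 34 60
```

```text
t 17.85 shelf tcp mm [ -95.4 -160.7  191.8] F shelf [ 0.72 -0.26 -0.54] gap 0.0003 q [-0.657  0.718  1.284  0.979  1.592 -2.092]
tool z shelf [ 0.868 -0.004 -0.497] x [ 0.002  1.    -0.004]
shift [ 0.004 -0.109  0.387] turn [0.002 0.002 0.001]
t 17.85 shelf tcp mm [ -95.4 -160.7  191.8] F shelf [ 0.72 -0.26 -0.54] gap 0.0003 q [-0.657  0.718  1.284  0.979  1.592 -2.092]
tool z shelf [ 0.868 -0.004 -0.497] x [ 0.002  1.    -0.004]
shift [ 0.006 -0.408  0.558] turn [0.002 0.002 0.001]
```

step_arm(
  commands=[
    [[-0.01, -0.03, 0.08], [0, 0, 0], 0],
    [[-0.02, -0.06, 0.18], [0, 0, 0], 0],
    [[-0.03, -0.09, 0.28], [0, 0, 0], 0],
    [[-0.03, -0.109, 0.387], [0, 0, 0], 0],
    [[-0.03, -0.16, 0.416], [0, 0, 0], 0],
    [[-0.03, -0.22, 0.45], [0, 0, 0], 0],
    [[-0.03, -0.28, 0.485], [0, 0, 0], 0],
    [[-0.03, -0.34, 0.52], [0, 0, 0], 0],
    [[-0.03, -0.4, 0.553], [0, 0, 0], 0],
    [[-0.03, -0.4, 0.553], [0, 0, 0], 0],
  ],
)

```text
time: 18.85
ee_pos: [0.7683, -0.0224, 0.0312]
eef_rot: [2.095, -0.005, 2.784]
contact_force: [-0.8, 0.2, -0.8]
finger_gap: 0.0001
finger_force: 0.0
```

```bash
python3 g.py -25 -140 34 60; python3 look.py 12; python3 jar.py 13 -35 -99
```

```text
t 18.85 shelf tcp mm [ -24.6 -164.7   31.2] F shelf [-0.14  0.8  -0.83] gap 0.0001 q [-0.559  0.954  1.256  1.033  1.412 -2.215]
tool z shelf [ 0.866  0.002 -0.501] x [0.001 1.    0.005]
shift [ 0.099  0.008 -0.007] turn [-0.001 -0.001 -0.003]
208 circle [-27.51301121 -97.53301439] 31.117736486969388 min [ -58.47185897 -143.00470176] max [  7.30645059 -59.49339484]
```

View pics/p12.png

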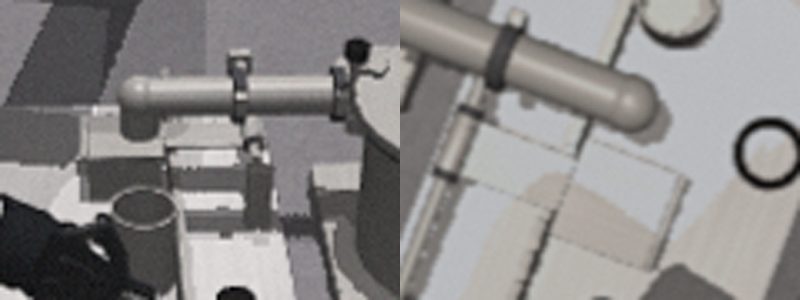

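step_arm(
  commands=[
    [[0.04, 0, 0], [0, 0, 0], 0],
    [[0.08, 0, 0], [0, 0, 0], 0],
    [[0.11, 0, 0], [0, 0, 0], 0],
    [[0.14, 0, 0], [0, 0, 0], 0],
    [[0.17, 0, 0], [0, 0, 0], 0],
    [[0.2, 0, 0], [0, 0, 0], 0],
    [[0.23, 0, 0], [0, 0, 0], 0],
    [[0.26, 0, 0], [0, 0, 0], 0],
    [[0.28, 0, 0], [0, 0, 0], 0],
    [[0.28, 0, 0], [0, 0, 0], 0],
  ],
)

```text
time: 20.0
ee_pos: [0.7034, 0.0024, 0.0346]
eef_rot: [2.096, -0.002, 2.785]
contact_force: [-0.3, 0.1, -0.2]
finger_gap: -0.0001
finger_force: 0.0
```

```bash
python3 g.py -25 -60 34 60; python3 jar.py 14 -35 -52
```

```text
t 20.0 shelf tcp mm [-24.  -95.2  34.6] F shelf [-0.01  0.32 -0.24] gap -0.0001 q [-0.579  0.842  1.47   1.037  1.372 -2.317]
tool z shelf [ 0.865  0.001 -0.501] x [-0.     1.     0.002]
shift [ 0.141 -0.004 -0.002] turn [-0.001 -0.001 -0.001]
192 circle [-39.26323221 -54.36010267] 34.376164955235 min [-77.3119412  -96.37819722] max [  7.55342297 -11.27194022]
```

step_arm(
  commands=[
    [[0.02, 0, 0], [0, 0, 0], 0],
    [[0.04, 0, 0], [0, 0, 0], 0],
    [[0.06, 0, 0], [0, 0, 0], 0],
    [[0.08, 0, 0], [0, 0, 0], 0],
    [[0.1, 0, 0], [0, 0, 0], 0],
    [[0.12, 0, 0], [0, 0, 0], 0],
    [[0.135, 0, 0], [0, 0, 0], 0],
    [[0.15, 0, 0], [0, 0, 0], 0],
    [[0.16, 0, 0], [0, 0, 0], 0],
    [[0.16, 0, 0], [0, 0, 0], 0],
  ],
)

```text
time: 21.05
ee_pos: [0.6667, 0.0161, 0.035]
eef_rot: [2.095, -0.0, 2.784]
contact_force: [-0.8, -0.8, 0.7]
finger_gap: 0.0
finger_force: 0.0
```

```bash
python3 g.py -25 -46 34 60; python3 look.py 15; python3 flap.py 16
```

```text
t 21.05 shelf tcp mm [-24.  -56.1  35. ] F shelf [-1.03  0.46  0.65] gap 0.0 q [-0.593  0.787  1.582  1.039  1.352 -2.372]
tool z shelf [ 0.866 -0.    -0.501] x [0. 1. 0.]
shift [ 0.04  -0.006 -0.001] turn [-0.001  0.    -0.   ]
moved [27.73 39.5  27.3  25.86] slope -0.026
```

View pics/p15.png

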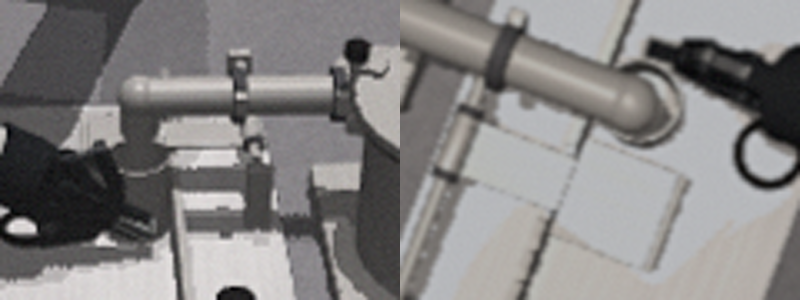

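step_arm(
  commands=[
    [[0.005, 0, 0], [0, 0, 0], 0],
    [[0.01, 0, 0], [0, 0, 0], 0],
    [[0.014, 0, 0], [0, 0, 0], 0],
    [[0.018, 0, 0], [0, 0, 0], 0],
    [[0.021, 0, 0], [0, 0, 0], 0],
    [[0.024, 0, 0], [0, 0, 0], 0],
    [[0.026, 0, 0], [0, 0, 0], 0],
    [[0.028, 0, 0], [0, 0, 0], 0],
    [[0.03, 0, 0], [0, 0, 0], 0],
    [[0.032, 0, 0], [0, 0, 0], 0],
  ],
)

```text
time: 22.2
ee_pos: [0.6596, 0.0187, 0.0352]
eef_rot: [2.095, 0.0, 2.784]
contact_force: [1.7, -0.7, 0.1]
finger_gap: 0.0001
finger_force: 1.0
```

```bash
python3 g.py
```

```text
t 22.2 shelf tcp mm [-24.  -48.5  35.2] F shelf [-0.03 -1.83  0.11] gap 0.0001 q [-0.596  0.776  1.603  1.04   1.348 -2.383]
tool z shelf [ 0.866 -0.001 -0.501] x [ 0.  1. -0.]
```

step_arm(
  commands=[
    [[0.002, 0, 0], [0, 0, 0], 0],
    [[0.004, 0, 0], [0, 0, 0], 0],
    [[0.006, 0, 0], [0, 0, 0], 0],
    [[0.008, 0, 0], [0, 0, 0], 0],
    [[0.01, 0, 0], [0, 0, 0], 0],
    [[0.011, 0, 0], [0, 0, 0], 0],
    [[0.012, 0, 0], [0, 0, 0], 0],
    [[0.012, 0, 0], [0, 0, 0], 0],
    [[0.012, 0, 0], [0, 0, 0], 0],
    [[0.012, 0, 0], [0, 0, 0], 0],
  ],
)

```text
time: 23.2
ee_pos: [0.6568, 0.0197, 0.0351]
eef_rot: [2.095, 0.0, 2.784]
contact_force: [3.0, -0.2, 1.0]
finger_gap: 0.0003
finger_force: 1.5
```

```bash
python3 g.py
```

```text
t 23.2 shelf tcp mm [-24.  -45.5  35.1] F shelf [ 0.9  -2.89  1.02] gap 0.0003 q [-0.598  0.772  1.611  1.04   1.347 -2.387]
tool z shelf [ 0.866 -0.    -0.501] x [ 0.  1. -0.]
```

step_arm(
  commands=[
    [[0.002, 0, 0], [0, 0, 0], 0],
    [[0.004, 0, 0], [0, 0, 0], 0],
    [[0.006, 0, 0], [0, 0, 0], 0],
    [[0.008, 0, 0], [0, 0, 0], 0],
    [[0.008, 0, 0], [0, 0, 0], 0],
    [[0.008, 0, 0], [0, 0, 0], 0],
    [[0.008, 0, 0], [0, 0, 0], 0],
    [[0.008, 0, 0], [0, 0, 0], 0],
    [[0.008, 0, 0], [0, 0, 0], 0],
    [[0.008, 0, 0], [0, 0, 0], 0],
  ],
)

```text
time: 24.2
ee_pos: [0.6562, 0.0195, 0.0352]
eef_rot: [2.096, 0.002, 2.782]
contact_force: [7.3, -2.3, -0.4]
finger_gap: -0.0002
finger_force: 3.9
```

```bash
python3 g.py
```

```text
t 24.2 shelf tcp mm [-24.4 -45.   35.2] F shelf [ 0.39 -7.65 -0.43] gap -0.0002 q [-0.599  0.77   1.615  1.041  1.344 -2.39 ]
tool z shelf [ 0.865 -0.004 -0.502] x [ 0.003  1.    -0.002]
```

step_arm(
  commands=[
    [[-0.02, 0, 0], [0, 0, 0], 0],
    [[-0.06, 0, 0], [0, 0, 0], 0],
    [[-0.12, 0, 0], [0, 0, 0], 0],
    [[-0.2, 0, 0], [0, 0, 0], 0],
    [[-0.28, 0, 0], [0, 0, 0], 0],
    [[-0.28, 0.1, -0.06], [0, 0, 0], 0],
    [[-0.28, 0.22, -0.13], [0, 0, 0], 0],
    [[-0.28, 0.35, -0.22], [0, 0, 0], 0],
    [[-0.28, 0.4, -0.35], [0, 0, 0], 0],
    [[-0.28, 0.4, -0.5], [0, 0, 0], 0],
  ],
)

```text
time: 25.2
ee_pos: [0.7002, -0.0572, 0.1865]
eef_rot: [2.096, 0.001, 2.788]
contact_force: [1.0, -0.4, 0.2]
finger_gap: -0.0005
finger_force: 0.0
```

```bash
python3 g.py; python3 flap.py 17; python3 jar.py 18 -33 -3; python3 look.py 19
python3 - <<'E'
from h import *
q=np.load("shelf.npz");Rs=R.from_euler('z',float(q["th"]))
s=load("scene19.npz"); v,u=np.mgrid[190:275,290:370]
P=np.array([pt(s,a,b) for a,b in zip(u.ravel(),v.ravel())]); L=Rs.inv().apply(P-[*q["o"],0])*1e3
m=(L[:,2]>25)&(L[:,2]<86)&(L[:,1]<28)&(L[:,1]>-45)&(L[:,0]<-2)&(L[:,0]>-80)
Q=L[m]; 
f=lambda c,Q:np.hypot(*(Q[:,:2]-c).T)-32
from scipy.optimize import least_squares
for lo,hi in ((25,86),(25,50),(60,86)):
    k=Q[(Q[:,2]>lo)&(Q[:,2]<hi)]; print(len(k),least_squares(f,[-32,-3],args=(k,),loss="soft_l1").x.round(2))
E
```

```text
t 25.2 shelf tcp mm [ -81.  -113.1  186.5] F shelf [-0.02 -1.1   0.25] gap -0.0005 q [-0.655  0.635  1.431  0.973  1.558 -2.145]
tool z shelf [ 0.865  0.002 -0.501] x [-0.004  1.    -0.001]
moved [25.29 35.83 25.02 23.28] slope -0.023
205 circle [-36.52422844   1.22007182] 32.70971360101578 min [-75.11299802 -37.05944893] max [ 8.23147035 41.68034741]
372 [-34.7   -0.94]
122 [-34.35   0.33]
201 [-35.01  -1.95]
```

View pics/p19.png

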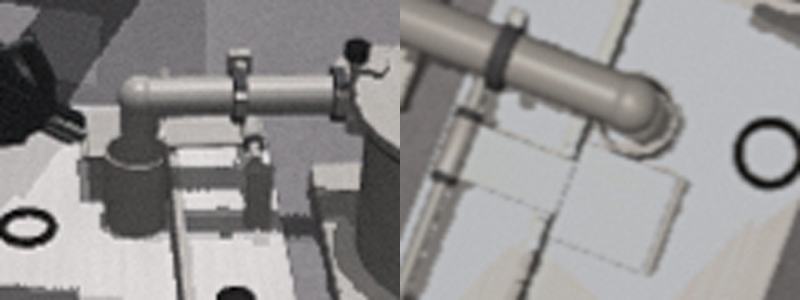

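```bash
python3 - <<'E'
from h import *
from rig import env
q=np.load("shelf.npz");Rs=R.from_euler('z',float(q["th"])); r=[]
for k,d in ((0,0),(7,25),(17,25)):
    s=load(f"top{k}.npz"); v,u=np.mgrid[170:280,230:350]
    P=np.array([pt(s,a,b) for a,b in zip(u.ravel(),v.ravel())]); L=Rs.inv().apply(P-[*q["o"],0])*1e3
    m=(L[:,0]>-78)&(L[:,0]<-15)&(L[:,1]>72-d)&(L[:,1]<125-d)&(L[:,2]>50)&(L[:,2]<95)
    c=np.polyfit(L[m][:,0],L[m][:,2],1); r.append(c); print(k,c.round(3),np.median(L[m][:,2]).round(2))
if abs(r[2][0]-r[0][0])<.04: print(env.finish_job())
E
```

```text
0 [-2.0000e-03  6.4289e+01] 64.28
7 [8.0000e-03 6.4883e+01] 64.5
17 [6.0000e-03 6.4821e+01] 64.56
the job is handed in; nothing more can be done
None
```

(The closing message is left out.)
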